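# Clear the guard bracket and hold the belt tensioner compressed

## Robot

A 7-joint arm with a two-finger parallel gripper is mounted at the origin on the work surface. World frame = base frame: x ahead of the robot, y to its left, z up, the work surface at z = 0. Lengths are in m, angles in rad, forces in N, time in s.
With the tool pointing down it reaches from about 0.425 to 0.825 m from the base axis. Payload 3.6 kg.
Tool frame: the origin (TCP) lies where the fingers leave the gripper's body, on its centre line; the fingertips stand 73 mm ahead of it and the grasp point (between the pads) lies 54 mm ahead of it; z points along the fingers, y is the line along which they close (so a half turn about z gives the same grasp; the last joint's range is limited). The gripper opens to 85 mm and grips with 20 to 120 N. Pads are 22 mm wide; open, the fingers measure 114 mm over their backs; the gripper's body (76 mm by 85 mm) begins 54 mm behind the grasp point. The pads swing forward as they close: fully open they stand 13 mm farther back than shut.
Start: joints at [-1.331, 0.615, -0.013, 1.423, 0.008, 1.103, -0.04], TCP at [0.171, 0.627, 0.304] pointing down, gripper open.
Joint ranges: [-3.12, 3.12], [-0.3, 2.06], [-1.34, 1.32], [0.26, 2.42], [-1.36, 4.5], [0.01, 1.98], [-2.84, 2.84]. Speed limits (rad/s): [2.79, 2.79, 3.14, 3.14, 3.14, 3.14, 3.14].

## Interface

Orientations are given as a unit quaternion [x, y, z, w].
In Python, from station import arm, snapshot, camera_info, ticket gives the robot as it stands. Calls block until the motion is done:
- arm.movep(position, orientation): joint-space move of the TCP to a pose.
- arm.line_to(position, velocity=0.15, ori=None): straight line of the TCP; ori=None keeps the orientation; velocity is the mean speed in m/s.
- arm.move_j(angles): joint-space move.
- arm.move_gripper(opening, effort=None): opening from 0.0 (shut) to 1.0 (fully open); effort is the grip in N (None keeps the last); returns when the fingers have stopped.
- arm.pause(seconds).
- arm.ik(position, orientation): joint angles nearest the present ones, or None.
- snapshot(name): name is "side" or "top"; returns the picture (400x640x3 uint8, blue, green, red); there is no depth.
- camera_info(name): a dict with "fx", "fy", "cx", "cy" (pixels), "R" (3x3) and "t" (3): a world point X has camera coordinates R X + t. Camera axes: x right, y down, z forward; pixel columns grow to the right and rows downward; lengths in m; the calibration is good to about 2 mm. A picture is of the moment at which its call begins. camera_info takes no time and is no camera call.
A pose or a line that the arm cannot do raises arm.MotionError and nothing moves.
- ticket.finish_job(): hands the job in; it is judged then, once.
Readings, each from a call of its own:
- arm.read_time(): time.
- arm.read_joint_positions(): joint angles.
- arm.read_dq(): joint speeds.
- arm.read_effort(): joint torques, N m.
- arm.read_tool_pos(): TCP position.
- arm.read_eef_rot(): TCP orientation.
- arm.read_ft_force(): force on the tool from outside, world axes, zero at the start.
- arm.read_wrist_torque(): the same for the moment, N m.
- arm.read_opening(): opening from 0.0 (shut) to 1.0 (fully open).
- arm.read_finger_force(): force on a finger pad.
Only numpy, scipy, OpenCV 4.12 (cv2) and the standard library are available. Lean on these libraries where they do the work, as an engineer would, in place of code of your own. Each camera call takes 0.05 s, during which the arm holds its last target. There are 200 camera calls.

## Task

I am about to fit the belt on this autosampler drive: lift the loose guard bracket off the drive and lay it flat in the blue-lined slot of the parts tray, let go of it, then push the orange sprung tensioner arm back past the click of its pawl and keep it there, clearly further back than where the pawl would catch it, so that your gripper and not the pawl holds the spring. Finish while still holding the arm compressed, and leave everything else on the bench and in the tray where it is.

Things in the scene. Friction and masses are not known exactly. Their poses are not given: they have to be found in the camera images.
- bracket_grip (a point): Loose guard bracket: flat steel plate 112 x 40 x 5 mm (long along x), on its middle one upright black rib 36 mm long (x), 10 mm thick (y), top 48 mm above the plate's underside; 0.12 kg. The point is inside the rib, 32 mm above the underside; z up. It starts flat on the drive's deck behind the tensioner arm, in its way. Pinch the rib across y.
- bracket: The same guard bracket; origin at the centre of its underside.
- tray_slot (a point): Centre of the floor of the blue-lined slot in the grey parts tray (fixed to the bench). Slot 130 mm long (x), 56 mm wide (y), floor 3 mm above the bench, walls 7 mm above that floor; z up. The bracket goes in with its long side along x, either way round. Towards -y, beside it, lie the brush and then the spatula in their compartments.
- tensioner_tab (a point): Push tab of the orange tensioner arm: upright fin at its free end, 12 mm thick (x), 40 mm along the arm (y), top 72 mm above the bench; the point is in its middle, 50 mm above the bench, 150 mm from the pivot. Turns with the arm: x is the way the tab is pushed back, y points to the pivot. Arm below it: 20 mm wide, top 26 mm. White roller on the arm 85 mm from the pivot, 30 mm across, 52 mm high.
- tensioner_pivot (a point): Pivot of the tensioner arm (upright axis; seen from above the arm is pushed back counterclockwise), on the drive's deck, 12 mm above the bench; axes are the drive's. The drive is an aluminium deck 260 mm square fixed to the bench, centred at (10, -45) mm from here; a black motor 50 mm square, 60 mm high above the bench, stands at (108, 53) mm.
- tensioner (a joint): Angle of the tensioner arm, rad: 0 at rest at its front stop, growing as the tab is pushed back; end stop at 0.80. A spring drives it back (about 5 N at the tab at rest, 12 N at 0.7). At about 0.43 the pawl clicks in behind its heel; let go, the arm then hangs on the pawl at 0.42. Held compressed: clearly beyond that, best 0.55 to 0.75.
- pawl (a joint): Travel of the blue sprung pawl slider beside the pivot, m: 0 when fully in. The arm's heel lifts it about 4.5 mm and it snaps back to 0 at the click. It works by itself; it need not be touched.
- brush: Bystander: brush 165 mm long lying in the tray's middle compartment. Leave alone.
- spatula: Bystander: steel spatula 170 mm long lying in the tray's outer compartment. Leave alone.
- vial_rack: Bystander: blue vial rack 78 x 210 mm, 48 mm high with its vials, behind. Leave alone.
- wrench: Bystander: steel wrench 180 mm long lying on the bench in the middle, near the robot. Leave alone.
- cap_dish: Bystander: small red dish 60 mm across, 16 mm high, on the bench between drive and tray. Leave alone.
- reagent: Bystander: amber bottle with blue cap, 64 mm across, 130 mm high, behind. Leave alone.
There are look-alikes about, which are no part of the job. Leave any red look-alike of the bracket alone.

How it is judged:
By the outcome, as a careful person would: the job done as asked, in the order asked, and still so for the second after the job is handed in, while the arm keeps its last pose, push and grip.
It also fails if it takes over 51 s, if anything falls off the work surface, if the arm or the gripper's body presses on something with over 40 N, if the wrist force passes 120 N, or if a joint passes its speed limit or range.

## Working session

There is one attempt and no reset: what is moved stays moved. The work goes in short steps, each a Python script; the robot and the scene stay as the last script left them, time stands still between calls to the robot, and variables do not carry over. Pictures are saved under pics/ and viewed, at most 10 in all, crops included, and the job is handed in when it is done.

```bash
ls; mkdir -p pics
python3 - <<'E'
from station import arm,snapshot,camera_info
import cv2,numpy as np
for n in("top","side"):
    im=snapshot(n);cv2.imwrite(f"pics/{n}0.png",im)
    c=camera_info(n);R=np.array(c["R"]);print(n,c["fx"],c["cx"],c["cy"],R.round(3).tolist(),(-R.T@np.array(c["t"])).round(3))
print(arm.read_time(),arm.read_eef_rot(),arm.read_opening())
E
```

```text
pics
top 415.8615446455696 325.51735364523375 197.91635380663595 [[0.022, -1.0, -0.004], [-0.988, -0.021, -0.155], [0.155, 0.008, -0.988]] [ 0.378 -0.075  1.163]
side 409.87188002497595 315.05079708032684 202.14928474660587 [[0.776, -0.63, -0.01], [-0.427, -0.514, -0.744], [0.464, 0.582, -0.668]] [-0.013 -0.813  0.897]
0.1 [ 1.32473720e-01  9.91185821e-01 -1.16713788e-03 -1.40095667e-04] 0.9972836389427758
```

View pics/top0.png

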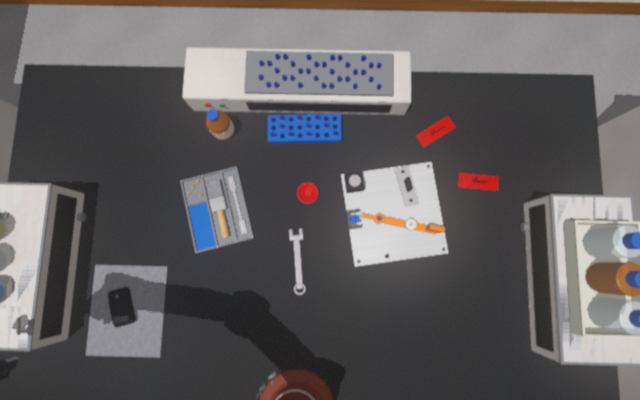

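View pics/side0.png

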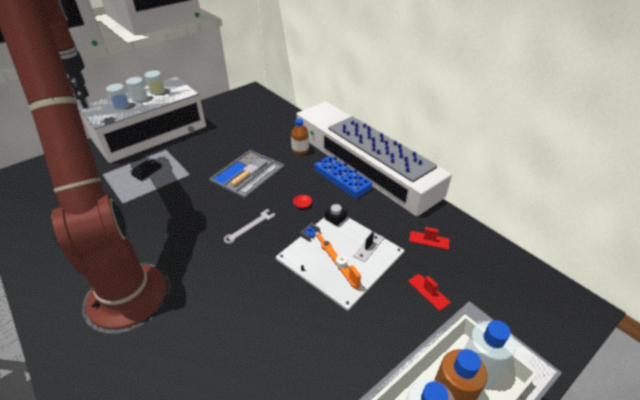

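Top view: the drive is at about (395,213) px with the orange arm running (362,215)–(444,229). The bracket is at (406,185), the blue slot at (201,226), the dish at (307,193) and the motor at (354,181). The two red look-alikes sit off the deck. Next I'll zoom in.

Run:
```python
import cv2,numpy as np
t=cv2.imread("pics/top0.png");s=cv2.imread("pics/side0.png")
z=lambda im,x,y,w,h,k:cv2.resize(im[y:y+h,x:x+w],None,fx=k,fy=k,interpolation=cv2.INTER_CUBIC)
a=z(t,335,155,120,116,3.3334) ;b=z(t,170,155,120,116,3.3334)
cv2.imwrite("pics/z1.png",np.hstack([a,b])); 
cv2.imwrite("pics/z2.png",np.hstack([z(s,270,200,140,110,4),z(s,205,145,60,110,4)]))
hsv=cv2.cvtColor(t,cv2.COLOR_BGR2HSV)
```

```text
(no output)
```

View pics/z1.png

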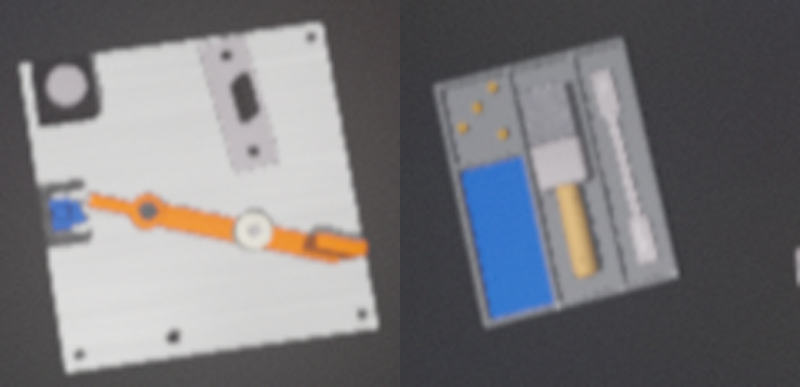

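View pics/z2.png

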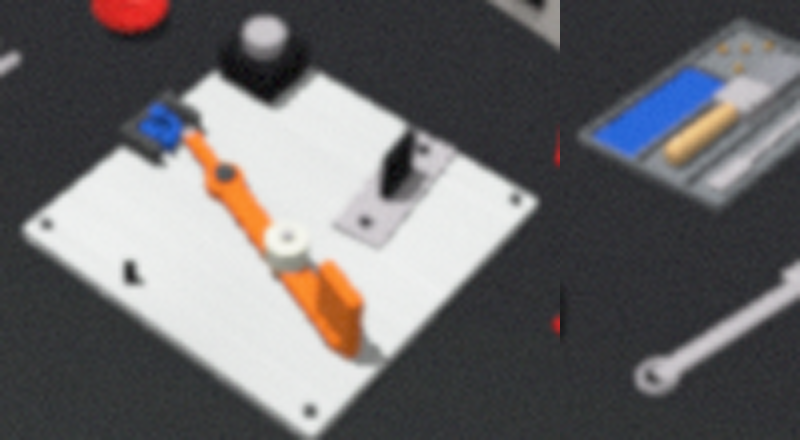

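The zooms show these positions in z1:
- Plate corners: (197,40), (245,35), (279,164), (236,170); plate holes: (227,55), (253,151).
- Pivot: (147,210); roller: (255,230); tab top: about (338,243).
- Slot blue lining: (460,165)–(555,305).

Next I'll convert these pixels to positions.

```bash
cat > h.py <<'E'
import cv2,numpy as np
from station import arm,snapshot,camera_info,ticket
from scipy.spatial.transform import Rotation as Ro
def ray(n,uv,z):
    c=camera_info(n);R=np.array(c["R"]);C=-R.T@np.array(c["t"])
    uv=np.atleast_2d(uv).astype(float)
    d=np.c_[(uv[:,0]-c["cx"])/c["fx"],(uv[:,1]-c["cy"])/c["fy"],np.ones(len(uv))]@R
    return C+d*((z-C[2])/d[:,2])[:,None]
def mask(im,lo,hi):return cv2.inRange(cv2.cvtColor(im,cv2.COLOR_BGR2HSV),lo,hi)
def big(m):return max(cv2.findContours(m,cv2.RETR_EXTERNAL,cv2.CHAIN_APPROX_NONE)[0],key=cv2.contourArea)
def rect(P): # mm rect
    (c,s,a)=cv2.minAreaRect((P[:,:2]*1000).astype(np.float32));
    if s[0]<s[1]:a+=90
    return np.round(c,1),np.round(s,1),(a+90)%180-90
def down(yaw): # tool down, tool y axis rotated: yaw = world angle of closing line
    y=np.array([np.cos(yaw),np.sin(yaw),0]);z=np.array([0,0,-1.]);x=np.cross(y,z)
    return Ro.from_matrix(np.c_[x,y,z]).as_quat()
E
python3 - <<'E'
from h import *
t=cv2.imread("pics/top0.png");s=cv2.imread("pics/side0.png")
for n,im,box in(("top",t,(170,155,90,110)),("side",s,(200,140,90,60))):
    m=mask(im,(100,150,80),(125,255,255));k=np.zeros_like(m);x,y,w,h=box;k[y:y+h,x:x+w]=m[y:y+h,x:x+w]
    print(n,"slot",rect(ray(n,big(k)[:,0],.003)))
m=mask(t,(0,0,150),(180,60,255));k=np.zeros_like(m);k[150:275,335:455]=m[150:275,335:455]
print("deck",rect(ray("top",big(k)[:,0],.012)))
Z=lambda p,z:ray("top",(np.array(p)+.5)/3.33333-.5+[335,155],z)*1000
Zs=lambda p,z:ray("side",(np.array(p)+.5)/4-.5+[270,200],z)*1000
pl=Z([(197,40),(245,35),(279,164),(236,170)],.017);print("plate",pl.round(),pl.mean(0),rect(pl/1000))
print("holes",Z([(227,55),(253,151)],.017).round(1)[:,:2],Zs([(365,221),(422,149)],.017).round(1)[:,:2])
print("platecornS",Zs([(333,223),(379,248),(455,153)],.017).round(1)[:,:2])
print("pivot",Z((147,210),.03),Zs((225,172),.03))
print("roller",Z((255,230),.052),Zs((287,237),.052))
c=Z([(22,63),(321,23),(379,328),(68,373)],.012);print("deck",c.round(),c.mean(0))
print("motor",Z((66,85),.06+.01))
print("tabtop",Z([(317,230),(367,240),(367,254)],.072).round())
E
```

```text
top slot (array([474.3, 279.5]), array([123.7,  51. ]), 15.682421684265137)
side slot (array([474.7, 286.7]), array([121. ,  46.1]), 15.680360794067383)
deck (array([ 521.2, -255.8]), array([260.9, 260.5]), 9.283127784729004)
plate [[ 652. -256.   17.]
 [ 657. -297.   17.]
 [ 547. -324.   17.]
 [ 541. -289.   17.]] [ 599.20245152 -291.62313508   17.        ] (array([ 599.4, -290.4]), array([117.9,  40.7]), 14.004097938537598)
holes [[ 639.2 -281.7]
 [ 557.6 -302.9]] [[ 557.  -300.2]
 [ 637.1 -276.8]]
platecornS [[ 538.5 -287.2]
 [ 547.5 -324. ]
 [ 652.8 -294.9]]
pivot [[ 504.70270213 -212.91923095   30.        ]] [[ 503.52963068 -211.16184031   30.        ]]
roller [[ 487.98975142 -296.89585387   52.        ]] [[ 484.52398804 -297.57390523   52.        ]]
deck [[ 630. -109.   12.]
 [ 670. -363.   12.]
 [ 413. -406.   12.]
 [ 371. -151.   12.]] [ 521.02013206 -257.08468628   12.        ]
motor [[ 599.73018559 -142.8137188    70.        ]]
tabtop [[ 487. -342.   72.]
 [ 480. -381.   72.]
 [ 469. -381.   72.]]
```

Estimates:
- Bracket at (598,-291), yaw about 15°.
- Slot at (473,280), yaw 15.7°.
- Pivot at (504,-213.5), arm direction -101.8°.

Two views and the deck geometry agree on these, so I'll grasp now.

Run:
```python
from h import *
r=np.radians
b=np.array([.5983,-.2909]);q=down(r(105))
zg=.012+.032+.054
T=arm.read_time
arm.move_gripper(.6)
print(arm.ik([*b,zg+.1],q),arm.read_joint_positions(),T())
arm.movep([*b,zg+.1],q);print(T())
arm.line_to([*b,zg],.15);print(T(),arm.read_tool_pos())
arm.move_gripper(0,40);print(T(),arm.read_opening(),arm.read_finger_force(),arm.read_ft_force())
arm.line_to([*b,zg+.09],.15);print(T(),arm.read_opening(),arm.read_finger_force(),arm.read_ft_force())
cv2.imwrite("pics/g1.png",np.hstack([cv2.resize(snapshot(n)[y:y+180,x:x+180],None,fx=2.2,fy=2.2) for n,x,y in(("top",320,100),("side",270,130))]))
```

```text
[ 0.35840676  0.74475357  0.11000594  1.49561853 -0.09465488  0.90642024
  2.33050429] [-1.33153113  0.61492188 -0.01259638  1.42345599  0.00812494  1.10338963
 -0.0404085 ] 0.5333
4.075
4.8917 [ 0.59902308 -0.2912258   0.0989404 ]
5.3333 0.11762326933059701 39.65031087398529 [0.45448062 0.50332422 2.86245007]
6.0833 0.1081471785193439 38.92712473869324 [ 0.6110953  -0.85763099 -1.63252843]
```

View pics/g1.png

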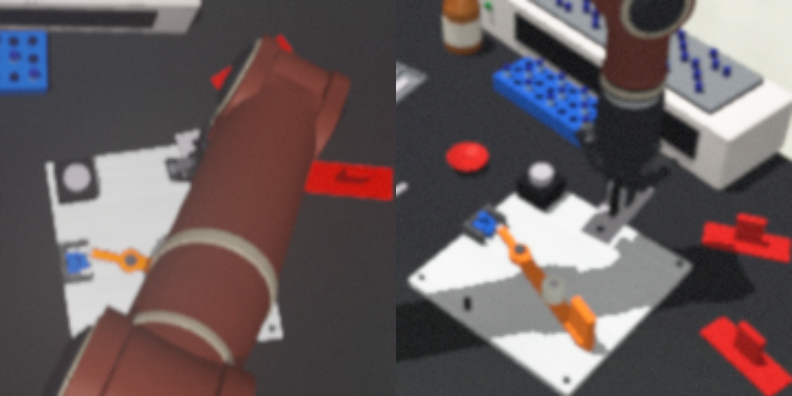

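The bracket is held level and clear of the deck; in the side crop the plate is under the fingers at (615,215). Next I'll carry it straight to the slot.

Run:
```python
from h import *
r=np.radians
T=arm.read_time
s=np.array([.4735,.280]);q=down(r(105.7))
z0=.003+.032+.054+.001
arm.line_to([*s,z0+.09],.3,q);print(T(),arm.read_tool_pos())
arm.line_to([*s,z0+.012],.12);print(T(),arm.read_ft_force(),arm.read_tool_pos())
cv2.imwrite("pics/p1.png",np.hstack([cv2.resize(snapshot(n)[y:y+110,x:x+110],None,fx=3.6,fy=3.6,interpolation=2) for n,x,y in(("top",150,150),("side",190,110))]))
```

```text
8.2833 [0.47406373 0.27831446 0.18007381]
9.0833 [ 0.17172396 -0.56808855 -0.84625478] [0.4740304  0.28003482 0.10247401]
```

View pics/p1.png

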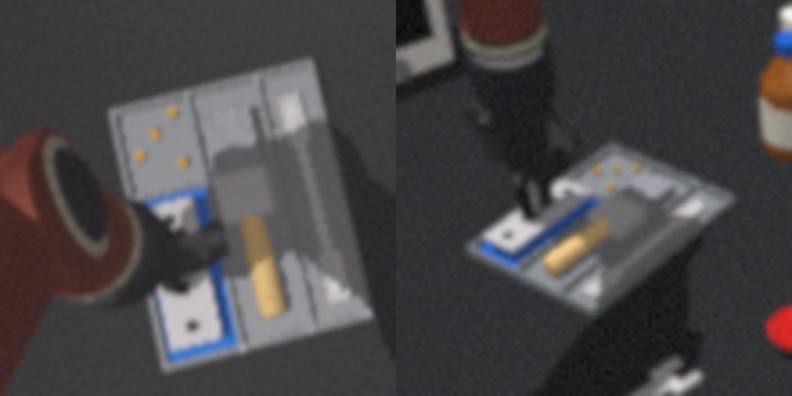

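The plate lies over the blue lining, aligned with it, with blue visible at both ends and on the right. I'll lower it, release, and check.

Run:
```python
from h import *
T=arm.read_time
p=np.array(arm.read_tool_pos());s=[.4735,.280]
for z in(.096,.092,.0895,.088):
    arm.line_to([*s,z],.06);f=arm.read_ft_force();print(z,f.round(1) if hasattr(f,'round') else f,arm.read_tool_pos()[2])
    if f[2]>4:break
arm.move_gripper(.4);arm.line_to([*s,.19],.25);print(T(),arm.read_opening())
# pull aside towards the drive for a view
P=np.array([.504,-.2135]);a=np.radians(-101.8)
tab=P+.15*np.array([np.cos(a),np.sin(a)])+.003*np.array([-np.sin(a),np.cos(a)])
q=down(a+np.pi/2)
j=arm.ik([*tab,.204],q);print(j,tab)
arm.movep([*tab,.204],q);print(T(),arm.read_joint_positions(),arm.read_tool_pos())
cv2.imwrite("pics/p2.png",np.hstack([cv2.resize(snapshot(n)[y:y+h,x:x+110],None,fx=3.6,fy=3.6,interpolation=2) for n,x,y,h in(("top",150,150,110),("side",190,130,110))]))
```

```text
0.096 [-0.3 -0.2 -0.4] 0.0958973148272113
0.092 [-0.7 -0.3 -0.2] 0.09171271559315577
0.0895 [-0.  -0.7  0.9] 0.08988060128363437
0.088 [-2.6 -1.3 12.9] 0.08981940105902256
11.1 0.4005056984597683
[ 0.21790684  0.73245045  0.6729236   1.71032262 -0.5608044   0.90046534
  0.91894906] [ 0.47626219 -0.3609436 ]
13.3833 [ 0.21626913  0.73242627  0.67110002  1.71026839 -0.56105453  0.90065904
  0.91901939] [ 0.47738341 -0.3594035   0.20373772]
```

View pics/p2.png

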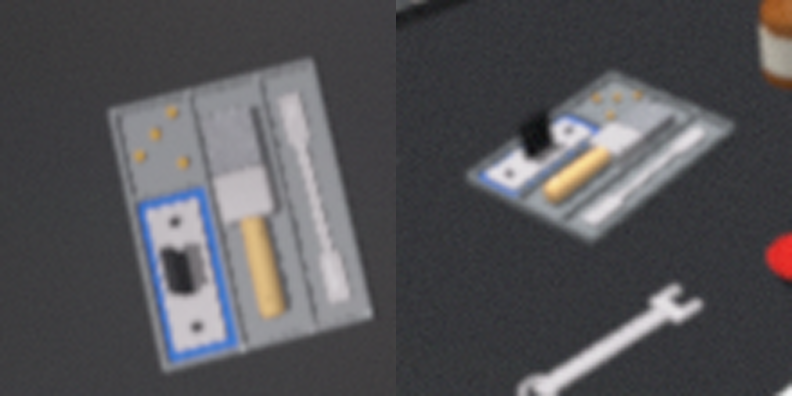

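The bracket lies flat and centred in the slot with a blue margin all round, and the brush and spatula have not moved. Next is the tab: pinch it, then swing it along the arc.

Run:
```python
from h import *
T=arm.read_time
P=np.array([.504,-.2135]);a0=np.radians(-101.8)
def pose(th,off=0):
    a=a0+th;return P+.15*np.array([np.cos(a),np.sin(a)])+off*np.array([-np.sin(a),np.cos(a)]),down(a+np.pi/2)
p,q=pose(0,.003)
arm.line_to([*p,.106],.15,q);print(T(),arm.read_tool_pos(),np.round(arm.read_ft_force(),1))
arm.move_gripper(0,60);print(T(),arm.read_opening(),arm.read_finger_force(),np.round(arm.read_ft_force(),1))
for th in np.linspace(.1,.66,8):
    p,q=pose(th);arm.line_to([*p,.106],.08,q)
    print(round(th,2),T(),np.round(arm.read_tool_pos(),4),np.round(arm.read_ft_force(),1),round(arm.read_opening(),3))
cv2.imwrite("pics/t1.png",np.hstack([cv2.resize(snapshot(n)[y:y+130,x:x+130],None,fx=3,fy=3,interpolation=2) for n,x,y in(("top",335,150),("side",275,180))]))
```

```text
14.2833 [ 0.47657072 -0.36155906  0.10675324] [0.5 0.4 0.9]
14.6 0.1317277064154115 58.61151874065399 [-3.3  0.8  6. ]
0.1 14.9 [ 0.4874 -0.3632  0.1072] [-2.5  1.1  7.6] 0.132
0.18 15.2 [ 0.4992 -0.3641  0.1072] [-3.9  1.2  7.1] 0.132
0.26 15.5 [ 0.5111 -0.364   0.1072] [-1.7  2.2  7.6] 0.131
0.34 15.8 [ 0.5229 -0.363   0.1072] [-4.2  2.2  6.6] 0.134
0.42 16.1 [ 0.5357 -0.3607  0.1072] [-2.8  1.1  5.7] 0.132
0.5 16.4 [ 0.546  -0.3582  0.1072] [-4.9  0.4  6.6] 0.133
0.58 16.7 [ 0.5572 -0.3545  0.1072] [-4.9  0.5  6.7] 0.131
0.66 17.0 [ 0.568  -0.3499  0.1072] [-5.1  0.6  6. ] 0.131
```

View pics/t1.png

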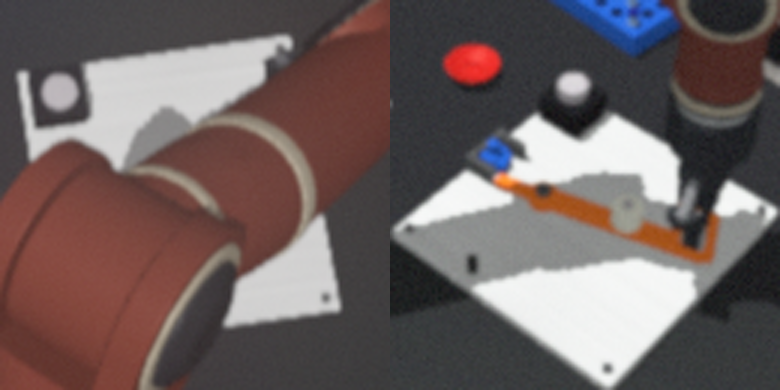

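The side view shows the fingers on the tab, the arm swung well back and the roller at about (354.5,247) px. I'll compute the angle from that and hand in if it is right.

Run:
```python
from h import *
arm.pause(.5)
P=np.array([.504,-.2135])
r=ray("side",[(628-390+.5)/3-.5+275,(203+.5)/3-.5+180],.052)[0,:2]
d=r-P;th=np.arctan2(d[1],d[0])-np.radians(-101.8)
p=arm.read_tool_pos()[:2]-P;tt=np.arctan2(p[1],p[0])-np.radians(-101.8)
print(r,np.linalg.norm(d),"roller th",th,"tool th",tt,arm.read_opening(),arm.read_finger_force(),arm.read_time())
if .57<th<.74 and .57<tt<.74: print(ticket.finish_job())
```

```text
[ 0.53862908 -0.28896444] 0.08303044328122543 roller th 0.6361623789553752 tool th 0.6433316557479729 0.1265404451225937 59.54772770404816 17.6
the job is handed in; nothing more can be done
None
```

The bracket lies flat and released in the blue-lined slot, and I handed the job in at 17.6 s with the gripper still holding the tensioner arm at about 0.64 rad, well past the pawl's catch at 0.42.

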